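Run a row of spacer blocks home along the staging track and bolt it in

TASK

With the fingertips, push the row of four spacer blocks in the track together as one closed-up train, until the front block is hard against the end stop and there are no gaps. Then push the keeper bolt fully in behind the last block, and take the hand away. Only push: do not pick up or lift any block, and leave the spare block, the knob, the tin and the pliers where they are.

Things in the scene. Friction and masses are not known exactly. Their poses are not given: they have to be found in the camera images.
- track: Grey metal U-channel fixed to the worktop, 289 x 66 mm. Origin under its middle, on the worktop; own y runs along the channel, z up. A steel end stop, 40 mm high, crosses the -y end with its face at y = -140 mm; the +y end (y = +135) is open. Channel floor 6 mm above the worktop; side walls reach 16 mm above the worktop, 42 mm apart inside, 52 mm outside.
- stop_face (a point): Middle of the end stop's face, 140 mm along -y from the track's origin, 21 mm above the worktop; axes as the track's. The row is pushed toward it, along the track's -y.
- bolt (a joint): Keeper bolt: 13 mm square steel bar, 26 to 39 mm above the worktop, sliding across the channel along the track's +x. 0 m = drawn back (tip 30 mm short of the channel's centre line), starts at 0 to 0.007; 0.040 = fully in, at its hard stop. Friction about 1.5 N, no spring. Its centre line is at y = +16.5 mm in the track's frame, 6 mm clear of the last spacer when the row is home.
- bolt_button (a point): Middle of the outer flat face of the black round button (28 mm diameter, 8 mm thick) on the bolt's outer end, 32.5 mm above the worktop; moves with the bolt from x = -106 mm (drawn back) to x = -66 mm (fully in) in the track's frame. Push it along the track's +x, away from the robot. Axes as the track's.
- bolt_guide (a point): Top centre of the bolt's fixed guide, a grey bracket 18 mm (track x) by 28 mm (track y), 45 mm high, beside the channel on the robot's side (x = -49, y = +16.5 mm in the track's frame). Axes as the track's.
- spacer1_centre (a point): Spacer block 1 of the row of four in the track, counted from the end stop (the front one): plain aluminium block, 40 mm across the track, 36 along it, 30 high, 18 mm bore, about 0.12 kg. Centre of the block, 21 mm above the worktop (top at 36 mm) in the track. At the start the four touch (within 0.5 mm), 45 to 90 mm short of the end stop.
- spacer2_centre (a point): Spacer block 2 of the row of four in the track, counted from the end stop: plain aluminium block, 40 mm across the track, 36 along it, 30 high, 18 mm bore, about 0.12 kg. Centre of the block, 21 mm above the worktop (top at 36 mm) in the track.
- spacer3_centre (a point): Spacer block 3 of the row of four in the track, counted from the end stop: plain aluminium block, 40 mm across the track, 36 along it, 30 high, 18 mm bore, about 0.12 kg. Centre of the block, 21 mm above the worktop (top at 36 mm) in the track.
- spacer4_centre (a point): Spacer block 4 of the row of four in the track, counted from the end stop (the rear one, nearest the open end): plain aluminium block, 40 mm across the track, 36 along it, 30 high, 18 mm bore, about 0.12 kg. Centre of the block, 21 mm above the worktop (top at 36 mm) in the track.
- spare_spacer_centre (a point): A fifth, spare spacer block like the others, on the worktop beside the track; centre of the block, 15 mm above the worktop. Leave alone.
- lid_knob: Black lid knob, 41 mm diameter, 32 mm high, standing on the worktop; origin under its centre. Leave alone.
- grease_tin: Flat round tin, 72 mm diameter, 38 mm high, on the worktop beyond the track; origin under its centre. Leave alone.
- pliers: Pliers, 191 mm long along their own y, 53 mm wide, 12 mm high, lying on the worktop; origin under their centre. Leave alone.
There are look-alikes about, which are no part of the job. What is shaped like the part that bears spacer3_centre but brown is not meant.

How it is judged:
By the outcome, as a careful person would: the job done as asked, in the order asked, and still so for the second after the job is handed in, with the robot touching nothing.
It also fails if it takes over 38 s, if anything falls off the work surface, if the arm or the gripper's body presses on something with over 40 N, if the wrist force passes 120 N, or if a joint passes its speed limit or range.

ROBOT

A 6-joint arm with a two-finger parallel gripper is mounted at the origin on a cart in front of the work surface, level with it; the furniture and walls round the work are solid. World frame = base frame: x ahead of the robot, y to its left, z up, the work surface at z = 0. Lengths are in m, angles in rad, forces in N, time in s.
With the tool pointing down it reaches from about 0.375 to 0.9 m from the base axis. Payload 3.1 kg.
Tool frame: the origin (TCP) lies at the very end of the fingers, on their centre line; the grasp point (between the pads) lies 19 mm behind it; z points along the fingers, y is the direction in which the jaws open and shut (so a half turn about z gives the same grasp; the last joint's range is limited). The gripper opens to 87 mm and grips with 3 to 60 N. Pads are 19 mm wide; open, the fingers measure 117 mm over their backs; the gripper's body (75 mm by 190 mm) begins 51 mm behind the grasp point.
Start: joints at [-1.522, 0.527, 1.433, -0, 1.181, -0.178], TCP at [0.141, -0.609, 0.223] pointing down, gripper open.
Joint ranges: [-3.08, 3.08], [-0.75, 2.2], [0.22, 2.44], [-1.43, 4.57], [0, 2.65], [-2.85, 2.85]. Speed limits (rad/s): [2.79, 2.79, 3.14, 3.14, 3.14, 3.14].

INTERFACE

Orientations are given as a unit quaternion [x, y, z, w].
In Python, from rig import robot gives the robot as it stands. The module is installed in compiled form; this text tells all that it offers.
- The arm moves only by the tool carry_out, never from a script. Its argument "series" is a list of rows, each a list of 7 numbers: the shift along the tool's x, y, z in mm, then the turn, a rotation vector about the tool's x, y, z in degrees, then the gripper command: -1 is shut, 1 is fully open, values between are in proportion. In form: [[tx, ty, tz, rx, ry, rz, claw], ...]. A call has 1 to 8 rows; each row is the pose to reach, as a shift and turn from the pose measured when the call began, along the tool's axes at that moment; what a row does not reach only later rows make up. A row lasts 1/8 s, in which the tool goes at most 62.5 mm and 10.7 degrees, less where a joint would pass 70% of its speed; a pose out of reach is approached as far as the arm can. A call with a gripper value outside its range is refused whole. The fingers move at their own pace and stop on an object; "force" is the grip in N (left out, the last holds). Time passes only in rows, so rows that repeat a pose let the fingers close. It gives the time, the measured TCP pose, the force and the opening at its end, in the units of the state.
- robot.get_obs(): the state, without advancing time (a new reading comes with each control period).
- robot.camera(name): name is "scene" or "top" or "wrist"; returns a dict with "pixels" (384x512x3 uint8, red, green, blue), "fx", "fy", "cx", "cy" (pixels), "position" and "attitude" of the camera in the world. Camera axes: x right, y down, z forward; pixel columns grow to the right and rows downward; lengths in m; the calibration is good to about 2 mm. The wrist camera is an equidistant fisheye: a pixel r from the principal point sees the ray r / f radians off the axis. A picture is of the moment at which its call begins. There is no depth.
- robot.hand_in(): hands the job in, once; it reports no verdict.
The state is a dict: "time": time; "q": joint angles; "joint_velocities": joint speeds; "joint_torque": joint torques, N m; "position": TCP position; "tool_rot": TCP orientation; "ft_force": force on the tool from outside, world axes, zero at the start; "moment": the same for the moment, N m; "grip_width": finger opening in m.
Only numpy, scipy, OpenCV 4.12 (cv2) and the standard library are available. Lean on these libraries where they do the work, as an engineer would, in place of code of your own. Each camera call takes 0.05 s, during which the arm holds its last target.

## Working session

There is one attempt and no reset: what is moved stays moved. The work goes in short steps, Python scripts to look and compute and a tool call to move; the robot and the scene stay as the last step left them, time stands still between calls to the robot, and variables do not carry over. Pictures are saved under pics/ and viewed, and the job is handed in when it is done.

Besides the shell and the picture viewer there is one more tool, called after "Call:" by a JSON object that holds its "op" and its "data", one argument or row to a line. carry_out: Moves the arm, as the interface text tells. Its arguments: {"type":"object","properties":{"series":{"type":"array"},"force":{"type":"number"}},"required":["series"]}

```bash
mkdir -p pics; cat > h.py <<'E'
import numpy as np, cv2
from rig import robot
from scipy.spatial.transform import Rotation as R
def snap(n,fn):
    c=robot.camera(n); cv2.imwrite('pics/'+fn,c['pixels'][:,:,::-1]); 
    np.save('pics/'+fn+'.npy',c,allow_pickle=True); return c
def load(fn): return np.load('pics/'+fn+'.npy',allow_pickle=True).item()
def rot(c):
    a=np.array(c['attitude']); return a if a.shape==(3,3) else R.from_quat(a).as_matrix()
def ray(c,u,v):
    d=np.array([(u-c['cx'])/c['fx'],(v-c['cy'])/c['fy'],1.]); return rot(c)@d
def onplane(c,u,v,z):
    d=ray(c,u,v); p=np.array(c['position']); return p+d*(z-p[2])/d[2]
def proj(c,p):
    q=rot(c).T@(np.array(p)-c['position']); return c['fx']*q[0]/q[2]+c['cx'],c['fy']*q[1]/q[2]+c['cy']
E
python3 - <<'E'
from h import *
for n in ('scene','top'):
    c=snap(n,n+'0.png'); print(n,c['fx'],c['cx'],c['cy'],c['position'],c['attitude'])
    cv2.imwrite('pics/%s0b.png'%n,cv2.resize(c['pixels'][:,:,::-1],(800,600),interpolation=cv2.INTER_CUBIC))
print(robot.get_obs())
E
```

```text
scene 431.2439951266929 253.00450375754403 186.21757191070964 [-0.0943952  -0.09712586  0.70057371] [ 0.79662974 -0.44026335  0.19201369 -0.36698772]
top 486.6549353172467 256.3917804921662 188.36551605081326 [0.23175088 0.29463247 1.39007918] [ 0.71419011 -0.69261471  0.07153213 -0.07141779]
{'time': 0.1, 'q': array([-1.52149321e+00,  5.28390802e-01,  1.43376342e+00, -1.55394804e-05,
        1.18143106e+00, -1.78488076e-01]), 'joint_velocities': array([-0.0008623 , -0.00180362, -0.00390234, -0.00018534,  0.00259998,
       -0.00163634]), 'joint_torque': array([-3.14332392e-04, -4.40985918e+01, -1.77151251e+01,  6.34734565e-02,
        5.34281856e-02, -4.29120325e-05]), 'position': array([ 0.14113979, -0.60817293,  0.22166211]), 'tool_rot': array([ 9.93520076e-01,  1.13652392e-01,  5.71392842e-05, -9.94698324e-04]), 'ft_force': array([ 0.28144442, -0.63700036, -0.80129055]), 'moment': array([ 0.05429577,  0.0010239 , -0.00072171]), 'grip_width': 0.08712464118187886}
```

View pics/scene0b.png

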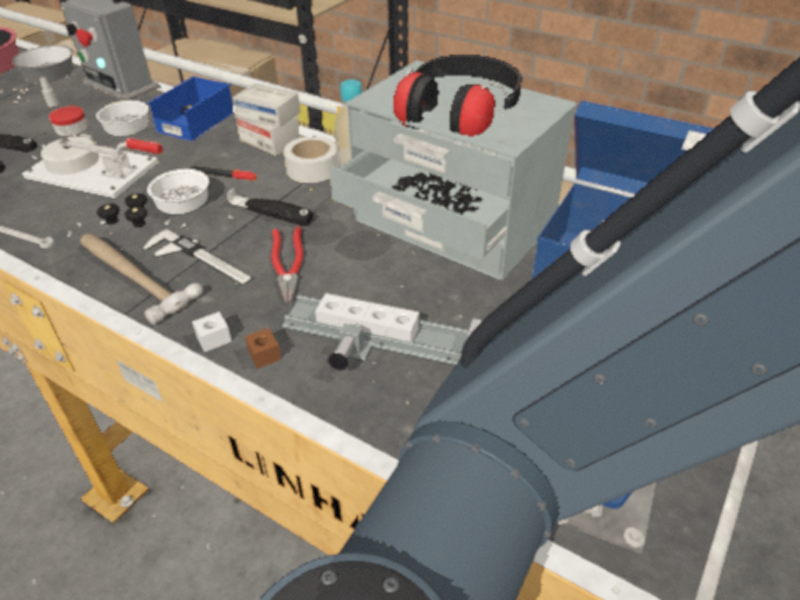

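View pics/top0b.png

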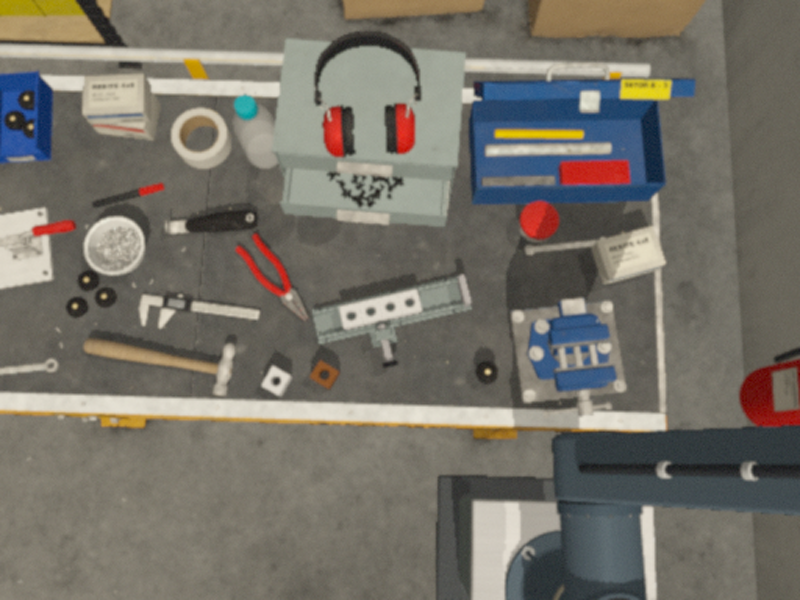

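The top view (800 px copy) shows the track from (315,328) to (468,290), with the end stop at the right. The four white spacers span (342–422, 305), and the bolt and button are at (388,350). The white spare block is at (276,380) and the brown look-alike at (323,374); both are outside the track. I'll enlarge this to confirm and measure.

```bash
python3 - <<'E'
from h import *
c=load('top0.png'); im=c['pixels'][:,:,::-1]
cv2.imwrite('pics/topcrop.png',cv2.resize(im[165:250,190:310],None,fx=6.6,fy=6.6,interpolation=cv2.INTER_CUBIC))
c=load('scene0.png'); im=c['pixels'][:,:,::-1]
cv2.imwrite('pics/scenecrop.png',cv2.resize(im[180:245,175:305],None,fx=6,fy=6,interpolation=cv2.INTER_CUBIC))
E
```

```text
(no output)
```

View pics/topcrop.png

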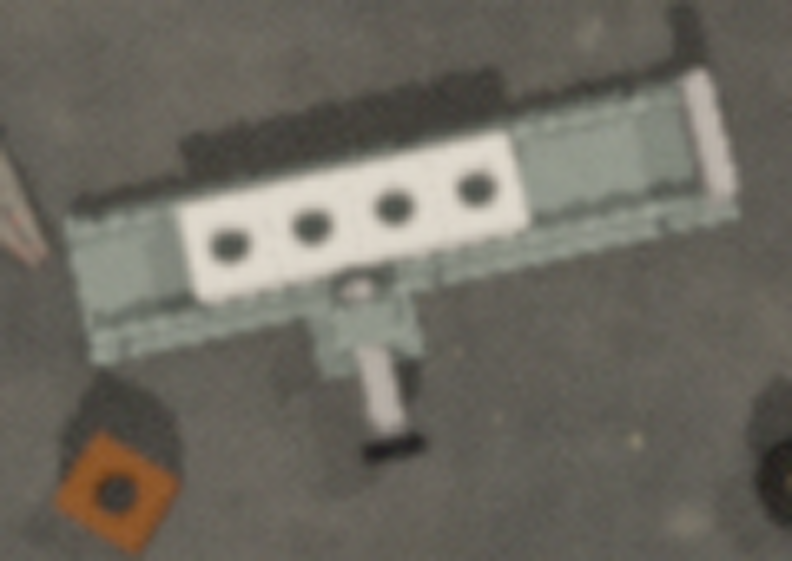

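View pics/scenecrop.png

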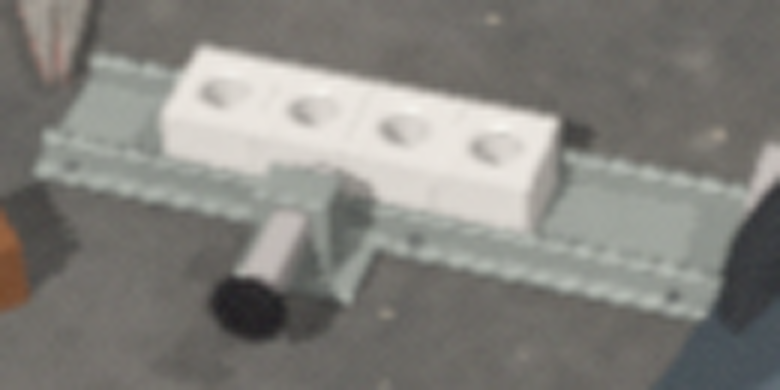

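```bash
python3 - <<'E'
from h import *
c=load('top0.png'); im=c['pixels']
hsv=cv2.cvtColor(im,cv2.COLOR_RGB2HSV)
m=((hsv[...,2]>185)&(hsv[...,1]<40)).astype(np.uint8); m[:165]=0;m[250:]=0;m[:,:205]=0;m[:,305:]=0
n,l,s,ce=cv2.connectedComponentsWithStats(m)
for i in range(1,n):
    if s[i,4]<8: continue
    cn,_=cv2.findContours((l==i).astype(np.uint8),0,2); r=cv2.minAreaRect(cn[0]); print(s[i],r)
def T(cx,cy): return 190+(cx+.5)/6.6-.5,165+(cy+.5)/6.6-.5
def show(name,pts,z):
    P=[onplane(c,*T(*p),z) for p in pts]; print(name,np.round(P,4).tolist()); return np.array(P)
row=show('row',[(180,205),(203,303),(527,225),(510,130)],.036)
print(row.mean(0), np.linalg.norm(row[1]-row[0]),np.linalg.norm(row[2]-row[1]), 'yaw ydir', np.degrees(np.arctan2(*( (row[0]-row[3]+row[1]-row[2])[[1,0]]))))
h=show('holes',[(231,245),(313,227),(395,208),(477,188)],.036)
st=show('stoptop front',[(685,75),(712,195)],.040); 
show('stop back',[(708,70),(737,190)],.040)
b=show('button outer edge',[(367,458),(425,447)],.0325)
op=show('open end',[(68,215),(92,362)],.012)
# fit dir from row edges & holes
y=h[0]-h[3]; y[2]=0; y/=np.linalg.norm(y); x=np.array([y[1],-y[0],0])
print('y',y,'x',x,'yaw',np.degrees(np.arctan2(y[1],y[0])))
sf=st.mean(0); O=sf+y*.14; O[2]=0; print('O from stop',O)
for nme,P in(('row',row),('holes',h),('stop',st),('b',b),('open',op)): print(nme,np.round(np.c_[(P-O)@x,(P-O)@y]*1000,1).tolist())
# other cam
s=load('scene0.png')
def S(cx,cy): return 175+(cx+.5)/6-.5,180+(cy+.5)/6-.5
H=np.array([onplane(s,*S(*p),.036) for p in [(226,93),(315,111),(404,130),(496,148)]]); print('scene holes',np.round(H,4).tolist())
B=np.array(onplane(s,*S(245,310),.0325)); print('scene button',B)
E
```

```text
[217 186  53  24 605] ((243.08859252929688, 197.4638671875), (14.537219047546387, 51.19492721557617), 77.27564239501953)
row [[0.4853, 0.4099, 0.036], [0.4431, 0.3981, 0.036], [0.4812, 0.2609, 0.036], [0.5226, 0.2693, 0.036]]
[0.48301825 0.33457504 0.036     ] 0.043787675108437195 0.14240223993742335 yaw ydir 105.1707183678406
holes [[0.4685, 0.3873, 0.036], [0.4775, 0.3525, 0.036], [0.4868, 0.3177, 0.036], [0.4966, 0.2828, 0.036]]
stoptop front [[0.5483, 0.1945, 0.04], [0.4959, 0.1822, 0.04]]
stop back [[0.5508, 0.1846, 0.04], [0.4984, 0.1715, 0.04]]
button outer edge [[0.3795, 0.326, 0.0325], [0.3849, 0.3016, 0.0325]]
open end [[0.4838, 0.4606, 0.012], [0.4196, 0.4468, 0.012]]
y [-0.25963121  0.96570784  0.        ] x [0.96570784 0.25963121 0.        ] yaw 105.04818039620213
O from stop [0.48576022 0.32354482 0.        ]
row [[22.0, 83.6], [-21.8, 83.1], [-20.7, -59.3], [21.4, -61.9]]
holes [[-0.1, 66.1], [-0.5, 30.2], [-0.5, -5.9], [-0.1, -42.2]]
stop [[26.9, -140.8], [-26.9, -139.2]]
b [[-102.0, 30.0], [-103.1, 5.0]]
open [[33.7, 132.8], [-31.9, 136.2]]
scene holes [[0.467, 0.3866, 0.036], [0.4765, 0.3516, 0.036], [0.4854, 0.3169, 0.036], [0.4952, 0.2822, 0.036]]
scene button [0.38209583 0.3153428  0.0325    ]
```

```bash
cat >> h.py <<'E'
O=np.array([.4855,.3235,0]); YAW=np.radians(105.05)
ty=np.array([np.cos(YAW),np.sin(YAW),0]); tx=np.array([ty[1],-ty[0],0])
Rt=np.c_[ty,tx,[0,0,-1.]]
def trk(x,y,z): return O+tx*x/1000+ty*y/1000+np.array([0,0,z/1000])
def state():
    o=robot.get_obs(); p=o['position']; d=p-O
    e=R.from_matrix(R.from_quat(o['tool_rot']).as_matrix().T@Rt).as_rotvec(degrees=True)
    print('t',round(o['time'],2),'track xyz mm',np.round([d@tx*1e3,d@ty*1e3,p[2]*1e3],1),'turn left',np.round(e,2),'F trk',np.round([o['ft_force']@tx,o['ft_force']@ty,o['ft_force'][2]],1),'w',round(o['grip_width'],4),'q',np.round(o['q'],2))
    return o
def shift(o,P):
    return np.round(R.from_quat(o['tool_rot']).as_matrix().T@(np.array(P)-o['position'])*1e3,1)
E
python3 - <<'E'
from h import *
o=state(); p=o['position']
t=load('top0.png'); print('drawer front',onplane(t,285*.64,212*.64,.1),onplane(t,448*.64,222*.64,.1))
G=trk(0,112,120); print(G)
a0=np.arctan2(p[1],p[0]);a1=np.arctan2(G[1],G[0]);r0=np.hypot(*p[:2]);r1=np.hypot(*G[:2])
for f in np.linspace(0,1,25)[1:]:
    a=a0+f*(a1-a0);r=r0+f*(r1-r0); print(shift(o,[r*np.cos(a),r*np.sin(a),.23]).tolist())
E
```

```text
t 0.1 track xyz mm [-574.5 -810.3  221.7] turn left [-7.0e-02 -1.1e-01 -9.2e+01] F trk [ 0.1 -0.7 -0.8] w 0.0871 q [-1.52  0.53  1.43 -0.    1.18 -0.18]
drawer front [0.63897403 0.50758228 0.1       ] [0.62958496 0.21875278 0.1       ]
[0.45641787 0.43165835 0.12      ]
[54.6, -2.3, -8.3]
[108.8, -9.3, -8.3]
[162.2, -21.0, -8.2]
[214.3, -37.3, -8.2]
[264.9, -58.2, -8.1]
[313.4, -83.4, -8.1]
[359.6, -112.7, -8.0]
[403.1, -146.0, -7.9]
[443.4, -182.9, -7.8]
[480.4, -223.3, -7.7]
[513.8, -266.7, -7.6]
[543.2, -312.9, -7.5]
[568.5, -361.6, -7.4]
[589.4, -412.2, -7.3]
[605.9, -464.5, -7.2]
[617.7, -518.1, -7.1]
[624.8, -572.5, -7.0]
[627.1, -627.3, -6.9]
[624.6, -682.1, -6.8]
[617.3, -736.5, -6.7]
[605.3, -790.1, -6.6]
[588.7, -842.4, -6.5]
[567.5, -893.1, -6.4]
[542.0, -941.8, -6.3]
```

Call:
{"op": "carry_out", "data": {
  "series": [
    [55,-2,-8,0,0,-4,-1],
    [109,-9,-8,0,0,-8,-1],
    [162,-21,-8,0,0,-12,-1],
    [214,-37,-8,0,0,-16,-1],
    [265,-58,-8,0,0,-20,-1],
    [313,-83,-8,0,0,-24,-1],
    [360,-113,-8,0,0,-28,-1],
    [403,-146,-8,0,0,-32,-1]
  ],
  "force": 20
}}

```text
time: 1.1
position: [0.5019, -0.3735, 0.2295]
tool_rot: [0.923, 0.384, 0.0, -0.001]
ft_force: [0.9, 0.1, -0.1]
grip_width: 0.0148
```

```bash
python3 - <<'E'
from h import *
o=state(); p=o['position']
G=trk(0,112,120)
a0=np.arctan2(p[1],p[0]);a1=np.arctan2(G[1],G[0]);r0=np.hypot(*p[:2]);r1=np.hypot(*G[:2])
for f in np.linspace(0,1,17)[1:]:
    a=a0+f*(a1-a0);r=r0+f*(r1-r0); print(shift(o,[r*np.cos(a),r*np.sin(a),.22]).tolist())
E
```

```text
t 1.1 track xyz mm [-165.1 -677.3  229.5] turn left [ -0.06  -0.13 -59.86] F trk [ 0.9 -0.1 -0.1] w 0.0148 q [-0.82  0.52  1.42  0.    1.2  -0.04]
[53.7, -9.9, 9.6]
[106.3, -24.5, 9.7]
[157.5, -43.7, 9.9]
[206.9, -67.2, 10.0]
[254.0, -94.9, 10.1]
[298.5, -126.7, 10.2]
[340.1, -162.3, 10.4]
[378.5, -201.3, 10.5]
[413.3, -243.5, 10.6]
[444.2, -288.7, 10.8]
[471.2, -336.3, 10.9]
[493.9, -386.2, 11.0]
[512.1, -437.9, 11.1]
[525.8, -490.9, 11.3]
[534.8, -545.0, 11.4]
[539.1, -599.7, 11.5]
```

Call:
{"op": "carry_out", "data": {
  "series": [
    [54,-10,5,0,0,-4,-1],
    [106,-25,8,0,0,-8,-1],
    [157,-44,10,0,0,-12,-1],
    [207,-67,10,0,0,-16,-1],
    [254,-95,10,0,0,-20,-1],
    [298,-127,10,0,0,-24,-1],
    [340,-162,10,0,0,-28,-1],
    [378,-201,10,0,0,-32,-1]
  ]
}}

```text
time: 2.1
position: [0.6257, 0.0382, 0.2199]
tool_rot: [0.781, 0.625, 0.0, -0.001]
ft_force: [0.5, -0.5, -0.7]
grip_width: 0.0002
```

```bash
python3 - <<'E'
from h import *
o=state(); p=o['position']
G=trk(0,115,120)
a0=np.arctan2(p[1],p[0]);a1=np.arctan2(G[1],G[0]);r0=np.hypot(*p[:2]);r1=np.hypot(*G[:2])
for f in np.linspace(0,1,9)[1:]:
    a=a0+f*(a1-a0);r=r0+f*(r1-r0); print(shift(o,[r*np.cos(a),r*np.sin(a),.22+f*(.12-.22)]).tolist())
E
```

```text
t 2.1 track xyz mm [  61.3 -311.9  219.9] turn left [ -0.05  -0.15 -27.73] F trk [ 0.3 -0.6 -0.7] w 0.0002 q [-0.12  0.53  1.43  0.    1.18  0.1 ]
[52.1, -17.2, 12.6]
[102.5, -39.0, 25.2]
[150.8, -65.1, 37.9]
[196.7, -95.3, 50.5]
[239.8, -129.5, 63.2]
[279.8, -167.3, 75.8]
[316.3, -208.5, 88.5]
[349.1, -252.8, 101.1]
```

Call:
{"op": "carry_out", "data": {
  "series": [
    [52,-17,5,0,0,-4,-1],
    [102,-39,10,0,0,-8,-1],
    [151,-65,20,0,0,-12,-1],
    [197,-95,35,0,0,-16,-1],
    [240,-129,50,0,0,-20,-1],
    [280,-167,70,0,0,-24,-1],
    [316,-208,85,0,0,-27.7,-1],
    [349,-253,100,0,0,-27.7,-1]
  ]
}}

```text
time: 3.1
position: [0.4543, 0.4358, 0.1201]
tool_rot: [0.609, 0.794, 0.001, -0.001]
ft_force: [0.9, 0.0, -0.2]
grip_width: 0.0005
```

```bash
python3 - <<'E'
from h import *
o=state()
for n in ('scene','wrist'):
    c=snap(n,n+'1.png'); im=c['pixels'][:,:,::-1]
    cv2.imwrite('pics/%s1b.png'%n,cv2.resize(im if n=='wrist' else im[140:260,150:310],(800,600),interpolation=cv2.INTER_CUBIC))
for y in (118,114): print(shift(o,trk(0,y,13)))
E
```

```text
t 3.1 track xyz mm [ -0.9 116.6 120.1] turn left [-0.03 -0.15 -0.02] F trk [ 0.9 -0.2 -0.2] w 0.0005 q [0.59 0.66 1.51 0.   0.97 0.32]
[  1.2   1.  107.1]
[ -2.8   1.  107.1]
```

View pics/scene1b.png

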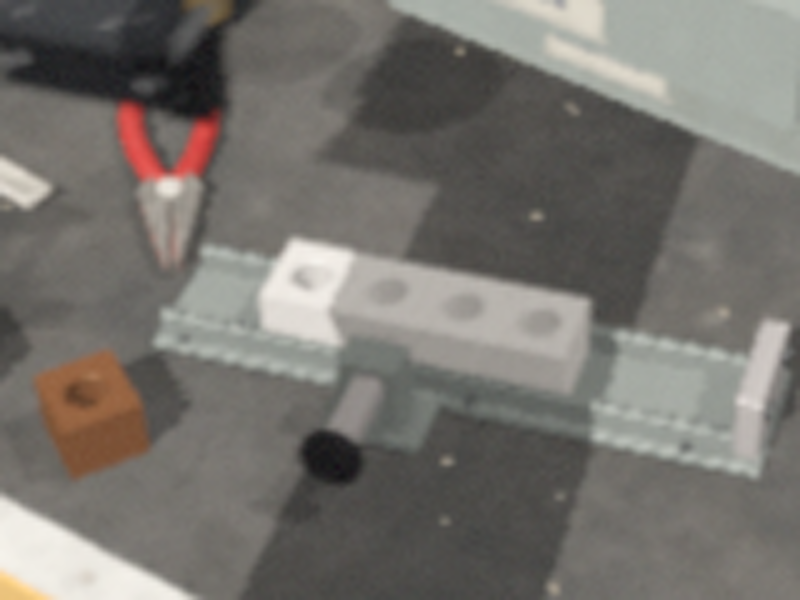

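View pics/wrist1b.png

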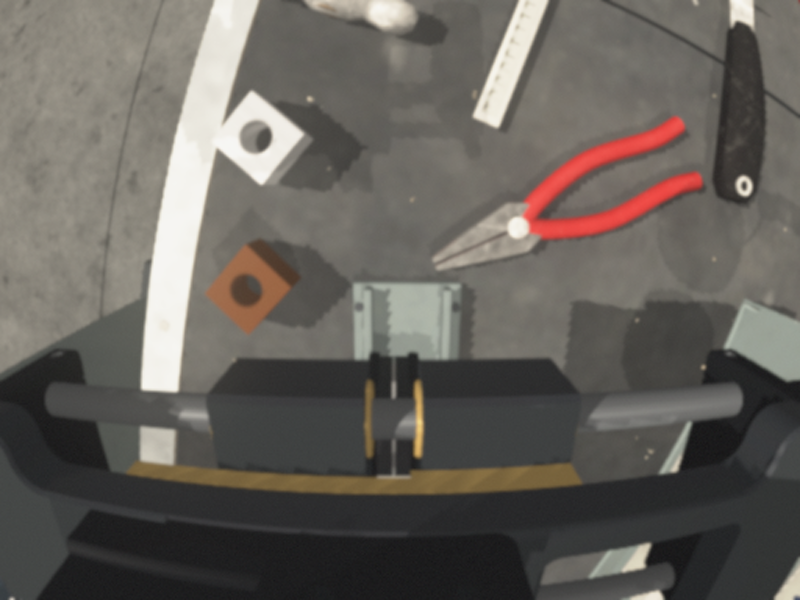

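```bash
python3 - <<'E'
from h import *
c=load('scene1.png'); 
for z in (.12,.19): print(proj(c,[.4543,.4358,z]))
cv2.imwrite('pics/scene1c.png',cv2.resize(c['pixels'][:,:,::-1],(800,600)))
E
```

```text
(np.float64(187.77118289663633), np.float64(162.24060776519553))
(np.float64(183.8698095604788), np.float64(135.79360588332386))
```

View pics/scene1c.png

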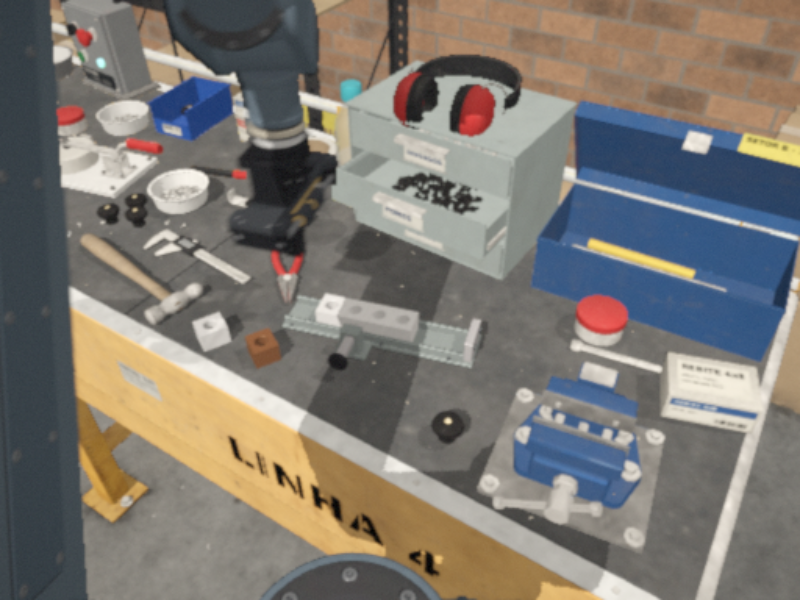

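The hand hangs over the open end of the channel. The fingers are at about (293,253) and the rear block at (330,308), so there is a clear gap to descend into.

Call:
{"op": "carry_out", "data": {
  "series": [
    [0,1,40,0,0,0,-1],
    [0,1,75,0,0,0,-1],
    [0,1,98,0,0,0,-1],
    [0,1,106,0,0,0,-1],
    [0,1,106,0,0,0,-1]
  ]
}}

```text
time: 3.82
position: [0.4497, 0.4371, 0.0124]
tool_rot: [0.606, 0.795, -0.002, -0.003]
ft_force: [0.3, -0.8, -0.5]
grip_width: 0.001
```

```bash
python3 - <<'E'
from h import *
o=state()
for n in ('scene',):
    c=snap(n,n+'2.png'); im=c['pixels'][:,:,::-1]
    cv2.imwrite('pics/%s2b.png'%n,cv2.resize(im[140:260,150:310],(800,600),interpolation=cv2.INTER_CUBIC))
E
```

```text
t 3.83 track xyz mm [ -5.1 119.1  12.4] turn left [-0.43 -0.12  0.3 ] F trk [ 0.1 -0.9 -0.5] w 0.001 q [0.59 0.81 1.56 0.01 0.78 0.32]
```

View pics/scene2b.png

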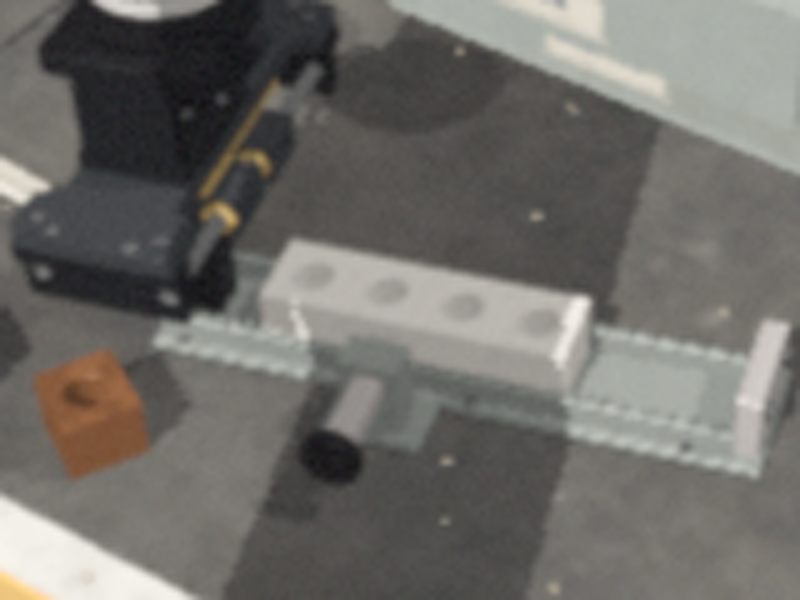

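Call:
{"op": "carry_out", "data": {
  "series": [
    [0,5,0,0,0,0,-1],
    [0,5,0,0,0,0,-1]
  ]
}}

```text
time: 4.12
position: [0.4564, 0.4395, 0.0144]
tool_rot: [0.606, 0.795, -0.0, -0.002]
ft_force: [0.6, 0.5, 0.9]
grip_width: -0.0
```

```bash
python3 - <<'E'
from h import *
o=state(); print(o['moment'],o['joint_velocities'])
E
```

```text
t 4.12 track xyz mm [  2.  119.6  14.4] turn left [-0.18 -0.21  0.29] F trk [0.7 0.3 0.9] w -0.0 q [0.59 0.82 1.54 0.01 0.79 0.32]
[-0.03687417 -0.12963243 -0.0328945 ] [ 4.80716671e-03  1.64855100e-03  1.62988443e-02  8.46666385e-05
  1.95907891e-03 -1.81814704e-04]
```

Free of contact. Now push along tool −x.

Call:
{"op": "carry_out", "data": {
  "series": [
    [-10,-1,0,0,0,0,-1],
    [-20,-2,0,0,0,0,-1],
    [-26,-2,0,0,0,0,-1],
    [-32,-2,0,0,0,0,-1],
    [-38,-2,0,0,0,0,-1],
    [-45,-2,0,0,0,0,-1],
    [-52,-2,0,0,0,0,-1],
    [-59,-2,0,0,0,0,-1]
  ]
}}

```text
time: 5.12
position: [0.4703, 0.382, 0.0144]
tool_rot: [0.606, 0.795, 0.0, -0.002]
ft_force: [-0.7, 4.6, 3.2]
grip_width: 0.0006
```

```bash
python3 - <<'E'
from h import *
o=state()
for n in ('scene',):
    c=snap(n,n+'3.png'); im=c['pixels'][:,:,::-1]
    cv2.imwrite('pics/%s3b.png'%n,cv2.resize(im[140:260,150:310],(800,600),interpolation=cv2.INTER_CUBIC))
E
```

```text
t 5.12 track xyz mm [ 0.6 60.4 14.4] turn left [-0.14 -0.23  0.28] F trk [0.6 4.6 3.2] w 0.0006 q [0.5  0.79 1.62 0.01 0.73 0.22]
```

View pics/scene3b.png

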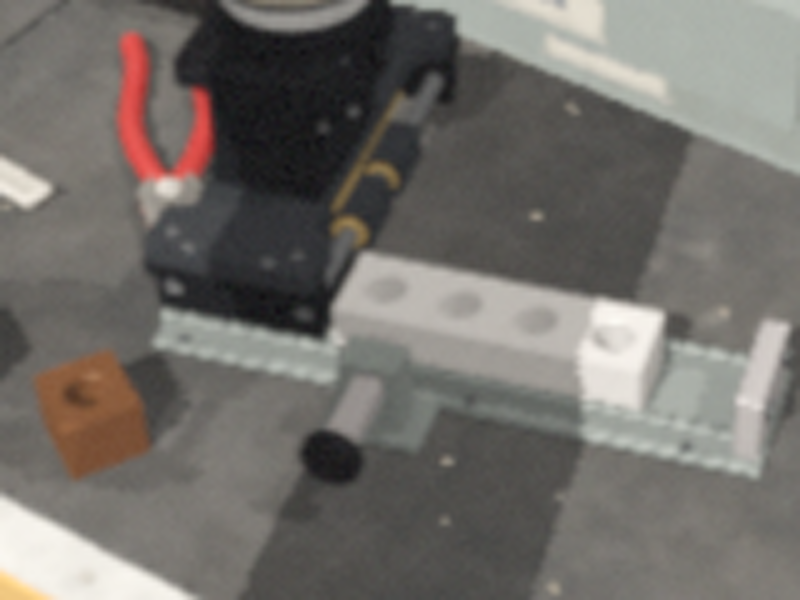

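The row slides as one closed train, with the rear bore at (388,288), and the push force is 4.6 N. About 47 mm is left.

Call:
{"op": "carry_out", "data": {
  "series": [
    [-7,-1,0,0,0,0,-1],
    [-14,-1,0,0,0,0,-1],
    [-21,-1,0,0,0,0,-1],
    [-28,-1,0,0,0,0,-1],
    [-34,-1,0,0,0,0,-1],
    [-38,-1,0,0,0,0,-1],
    [-42,-1,0,0,0,0,-1]
  ]
}}

```text
time: 6.05
position: [0.4808, 0.3402, 0.0143]
tool_rot: [0.607, 0.795, -0.0, -0.002]
ft_force: [-0.8, 5.2, 3.4]
grip_width: 0.0005
```

```bash
python3 - <<'E'
from h import *
o=state()
E
```

```text
t 6.05 track xyz mm [-0.2 17.3 14.3] turn left [-0.16 -0.2   0.26] F trk [0.6 5.2 3.4] w 0.0005 q [0.42 0.78 1.66 0.01 0.7  0.15]
```

Call:
{"op": "carry_out", "data": {
  "series": [
    [-1.5,0,0,0,0,0,-1],
    [-3,0,0,0,0,0,-1],
    [-4,0,0,0,0,0,-1],
    [-4,0,0,0,0,0,-1]
  ]
}}

```text
time: 6.55
position: [0.4813, 0.3395, 0.0144]
tool_rot: [0.607, 0.794, 0.002, -0.004]
ft_force: [-4.4, 16.0, 1.9]
grip_width: 0.0004
```

```bash
python3 - <<'E'
from h import *
o=state()
E
```

```text
t 6.55 track xyz mm [ 0.1 16.5 14.4] turn left [-0.06 -0.47  0.15] F trk [-0.1 16.6  1.9] w 0.0004 q [0.42 0.78 1.66 0.01 0.7  0.15]
```

Force has risen to 16.6 N and the hand has stopped, so the row looks hard against the stop. I'll press a little more and check visually.

Call:
{"op": "carry_out", "data": {
  "series": [
    [-5,0,0,0,0,0,-1],
    [-7,0,0,0,0,0,-1],
    [-7,0,0,0,0,0,-1]
  ]
}}

```text
time: 6.92
position: [0.4819, 0.3395, 0.0146]
tool_rot: [0.609, 0.793, 0.006, -0.007]
ft_force: [-7.7, 26.9, -0.2]
grip_width: 0.0004
```

```bash
python3 - <<'E'
from h import *
o=state()
for n in ('scene',):
    c=snap(n,n+'4.png'); im=c['pixels'][:,:,::-1]
    cv2.imwrite('pics/%s4b.png'%n,cv2.resize(im[170:245,205:305],(800,600),interpolation=cv2.INTER_CUBIC))
E
```

```text
t 6.92 track xyz mm [ 0.7 16.4 14.6] turn left [ 0.13 -1.04 -0.11] F trk [-0.4 28.  -0.2] w 0.0004 q [0.41 0.78 1.67 0.03 0.69 0.13]
```

View pics/scene4b.png

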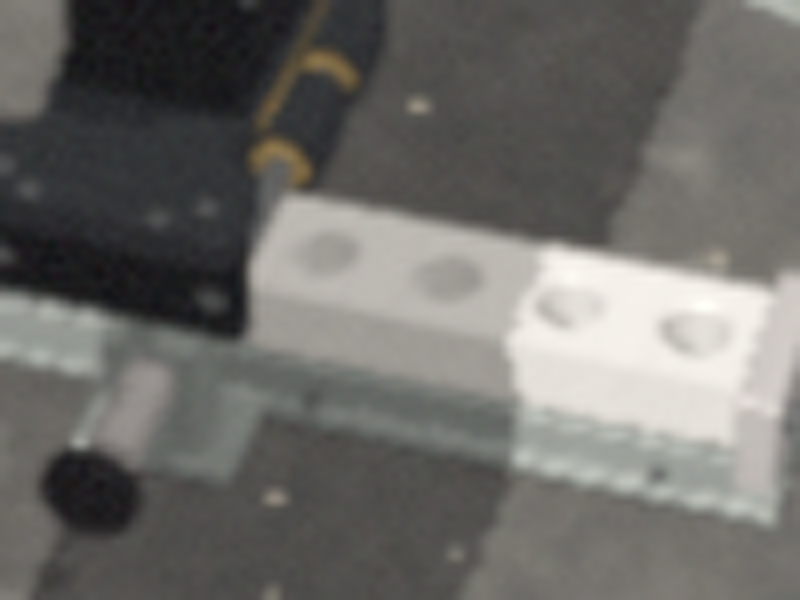

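In the scene crop, the front block's end touches the stop face at about (755,350), and no gaps show between the blocks. Back off along the channel, then lift and move to the button side.

Call:
{"op": "carry_out", "data": {
  "series": [
    [8,0,0,0,-1,0,-1],
    [20,0,0,0,-1,0,-1],
    [28,0,-5,0,-1,0,-1],
    [28,0,-40,0,-1,0,-1],
    [28,-20,-65,0,-1,0,-1],
    [15,-70,-70,0,-1,0,-1],
    [5,-115,-70,0,-1,0,-1],
    [0,-135,-65,0,-1,0,-1]
  ]
}}

```text
time: 7.98
position: [0.3487, 0.3015, 0.0798]
tool_rot: [0.609, 0.793, -0.0, 0.0]
ft_force: [0.6, 0.3, -0.1]
grip_width: 0.0006
```

```bash
python3 - <<'E'
from h import *
o=state()
print(shift(o,trk(-132,16.5,22)))
for n in ('scene','top'):
    c=snap(n,n+'5.png'); im=c['pixels'][:,:,::-1]
    print(proj(c,trk(0,0,36)))
    cv2.imwrite('pics/%s5b.png'%n,cv2.resize(im[160:250,185:305],(800,600),interpolation=cv2.INTER_CUBIC))
E
```

```text
t 7.97 track xyz mm [-137.8   14.2   79.8] turn left [-0.03  0.03 -0.09] F trk [ 0.7  0.2 -0.1] w 0.0006 q [ 0.47  0.56  1.96 -0.    0.62  0.21]
[ 2.3  5.9 57.8]
(np.float64(239.50457961363364), np.float64(200.19260438402074))
(np.float64(247.36526603389106), np.float64(196.48506185490658))
```

View pics/scene5b.png

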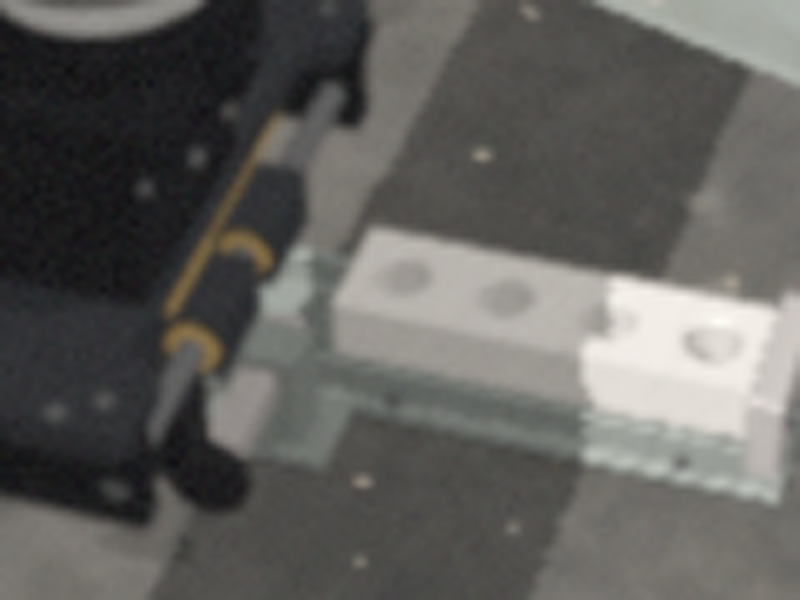

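View pics/top5b.png

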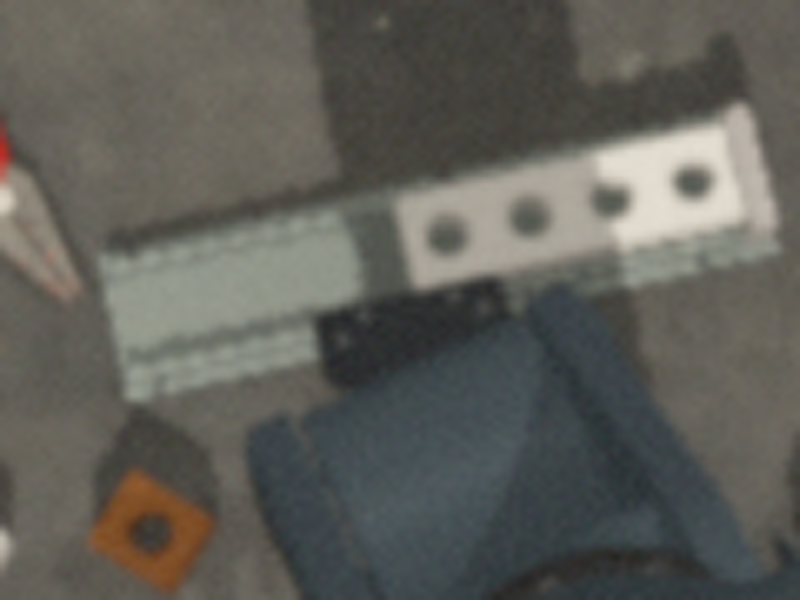

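The top view shows the row home, with bores evenly spaced at x = 447, 529, 611 and 692 and the front block touching the stop at (740,180). The button is clear of the fingers. Lower the hand beside it.

Call:
{"op": "carry_out", "data": {
  "series": [
    [2,0,20,0,0,0,-1],
    [2,0,42,0,0,0,-1],
    [2,0,56,0,0,0,-1],
    [2,0,57,0,0,0,-1],
    [2,0,57,0,0,0,-1]
  ]
}}

```text
time: 8.7
position: [0.3484, 0.3034, 0.0224]
tool_rot: [0.609, 0.793, -0.001, -0.0]
ft_force: [0.1, -0.2, -0.0]
grip_width: 0.0004
```

```bash
python3 - <<'E'
from h import *
o=state(); print(shift(o,trk(-80,16.5,22)))
c=load('top5.png')
for u in [(447,235),(529,216),(611,198),(692,181)]:
    P=onplane(c,185+(u[0]+.5)/6.667-.5,160+(u[1]+.5)/6.667-.5,.036)-O; print(np.round([P@tx*1e3,P@ty*1e3],1))
c=snap('scene','scene6.png'); im=c['pixels'][:,:,::-1]
cv2.imwrite('pics/scene6b.png',cv2.resize(im[160:250,185:305],(800,600),interpolation=cv2.INTER_CUBIC))
E
```

```text
t 8.7 track xyz mm [-137.6   16.2   22.4] turn left [-0.13  0.05 -0.1 ] F trk [ 0.1 -0.3 -0. ] w 0.0004 q [ 0.47  0.69  1.98 -0.    0.47  0.21]
[ 0.4 57.6  0.3]
[  1.9 -12.8]
[  1.9 -48.6]
[  1.5 -84.5]
[   0.7 -119.9]
```

View pics/scene6b.png

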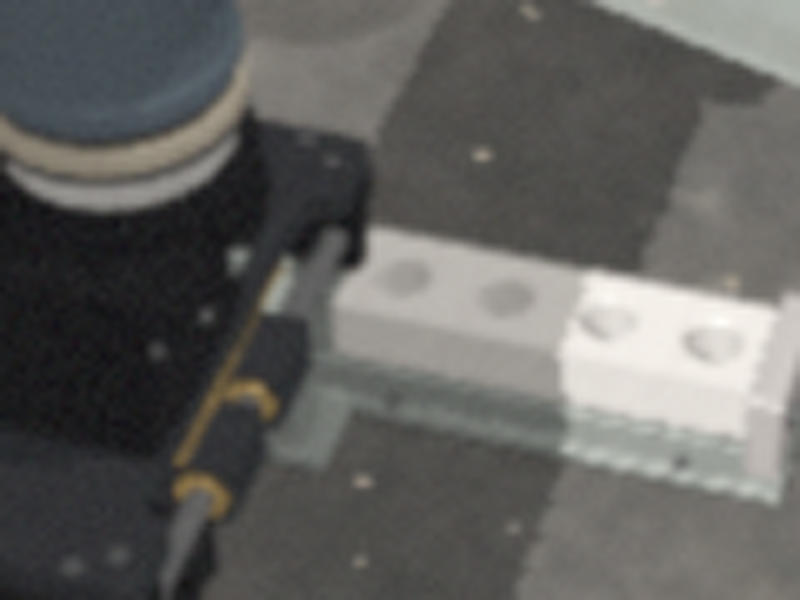

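Call:
{"op": "carry_out", "data": {
  "series": [
    [0,8,0,0,0,0,-1],
    [0,16,0,0,0,0,-1],
    [0,23,0,0,0,0,-1],
    [0,30,0,0,0,0,-1],
    [0,37,0,0,0,0,-1],
    [0,43,0,0,0,0,-1],
    [0,48,0,0,0,0,-1],
    [0,51,0,0,0,0,-1]
  ]
}}

```text
time: 9.75
position: [0.398, 0.3167, 0.0225]
tool_rot: [0.609, 0.793, -0.001, -0.0]
ft_force: [-1.5, -0.3, 2.5]
grip_width: 0.0005
```

```bash
python3 - <<'E'
from h import *
o=state()
E
```

```text
t 9.75 track xyz mm [-86.3  16.2  22.5] turn left [-0.1   0.04 -0.1 ] F trk [-1.5  0.1  2.5] w 0.0005 q [ 0.45  0.71  1.87 -0.    0.57  0.19]
```

Contact force is 1.5 N, which is just the bolt friction, so the button is moving. Push on to the hard stop.

Call:
{"op": "carry_out", "data": {
  "series": [
    [0,3,0,0,0,0,-1],
    [0,6,0,0,0,0,-1],
    [0,9,0,0,0,0,-1],
    [0,11,0,0,0,0,-1],
    [0,11,0,0,0,0,-1]
  ]
}}

```text
time: 10.38
position: [0.4085, 0.3195, 0.0224]
tool_rot: [0.609, 0.793, -0.001, -0.0]
ft_force: [-2.4, -1.2, 1.7]
grip_width: 0.0005
```

```bash
python3 - <<'E'
from h import *
o=state()
E
```

```text
t 10.38 track xyz mm [-75.4  16.1  22.4] turn left [-0.12  0.05 -0.1 ] F trk [-2.7 -0.6  1.7] w 0.0005 q [ 0.45  0.72  1.84 -0.    0.59  0.19]
```

Call:
{"op": "carry_out", "data": {
  "series": [
    [0,2,0,0,0,0,-1],
    [0,4,0,0,0,0,-1],
    [0,6,0,0,0,0,-1],
    [0,6,0,0,0,0,-1]
  ]
}}

```text
time: 10.88
position: [0.4087, 0.3194, 0.0223]
tool_rot: [0.609, 0.793, -0.006, -0.003]
ft_force: [-10.2, -0.4, 8.7]
grip_width: 0.0005
```

```bash
python3 - <<'E'
from h import *
o=state()
c=snap('scene','scene7.png'); im=c['pixels'][:,:,::-1]
cv2.imwrite('pics/scene7b.png',cv2.resize(im[160:250,185:305],(800,600),interpolation=cv2.INTER_CUBIC))
E
```

```text
t 10.88 track xyz mm [-75.3  16.   22.3] turn left [-0.78  0.11 -0.1 ] F trk [-9.9  2.2  8.7] w 0.0005 q [0.45 0.72 1.83 0.   0.6  0.19]
```

View pics/scene7b.png

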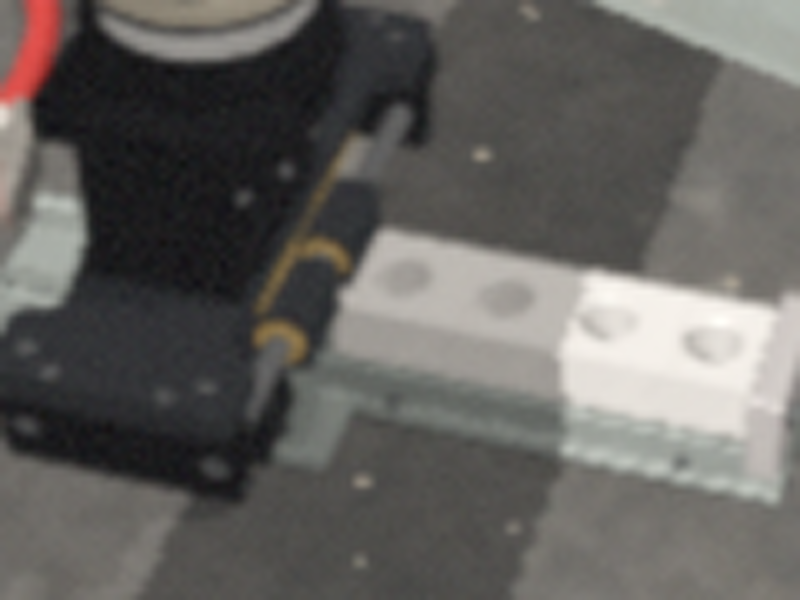

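It stopped dead at x = −75.3 mm, and 10 N moved it no further. One firmer push to confirm the hard stop, then withdraw.

Call:
{"op": "carry_out", "data": {
  "series": [
    [0,6,0,0,0,0,-1],
    [0,9,0,0,0,0,-1],
    [0,9,0,0,0,0,-1]
  ]
}}

```text
time: 11.3
position: [0.4085, 0.3192, 0.0222]
tool_rot: [0.609, 0.793, -0.014, -0.008]
ft_force: [-14.7, -1.0, 14.7]
grip_width: 0.0006
```

```bash
python3 - <<'E'
from h import *
o=state()
E
```

```text
t 11.3 track xyz mm [-75.5  15.9  22.2] turn left [-1.81  0.21 -0.1 ] F trk [-14.5   2.9  14.7] w 0.0006 q [0.45 0.72 1.82 0.   0.63 0.18]
```

Call:
{"op": "carry_out", "data": {
  "series": [
    [0,-10,0,-1.8,0,0,-1],
    [0,-25,0,-1.8,0,0,-1],
    [0,-32,-20,-1.8,0,0,-1],
    [0,-32,-70,-1.8,0,0,-1],
    [0,-32,-130,-1.8,0,0,-1],
    [-40,-10,-180,-1.8,0,0,-1],
    [-95,30,-200,-1.8,0,0,-1],
    [-150,50,-200,-1.8,0,0,-1]
  ]
}}

```text
time: 12.3
position: [0.5003, 0.1955, 0.2234]
tool_rot: [0.608, 0.794, 0.002, 0.004]
ft_force: [-0.8, 0.2, 0.0]
grip_width: 0.0004
```

Call:
{"op": "carry_out", "data": {
  "series": [
    [-55,10,0,0,0,0,-1],
    [-110,20,0,0,0,0,-1],
    [-165,30,0,0,0,0,-1],
    [-210,40,0,0,0,0,-1],
    [-250,40,0,0,0,0,-1],
    [-250,40,0,0,0,0,-1]
  ]
}}

```text
time: 13.05
position: [0.6053, -0.039, 0.2245]
tool_rot: [0.61, 0.792, 0.002, 0.005]
ft_force: [0.3, 0.0, 0.1]
grip_width: 0.0007
```

```bash
python3 - <<'E'
from h import *
o=state()
for n in ('scene','top'):
    c=snap(n,n+'8.png'); im=c['pixels'][:,:,::-1]
    cv2.imwrite('pics/%s8b.png'%n,cv2.resize(im,(800,600)))
    cv2.imwrite('pics/%s8c.png'%n,cv2.resize(im[160:250,185:305],(800,600),interpolation=cv2.INTER_CUBIC))
E
```

```text
t 13.05 track xyz mm [  21.6 -381.2  224.5] turn left [ 0.56  0.34 -0.26] F trk [ 0.3 -0.   0.1] w 0.0007 q [-0.25  0.5   1.49 -0.    1.15 -0.51]
```

View pics/scene8c.png

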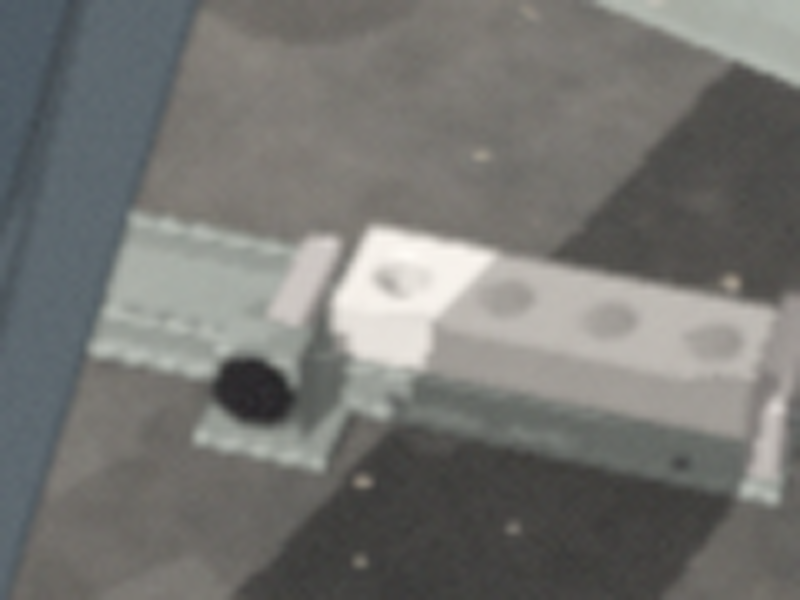

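View pics/top8c.png

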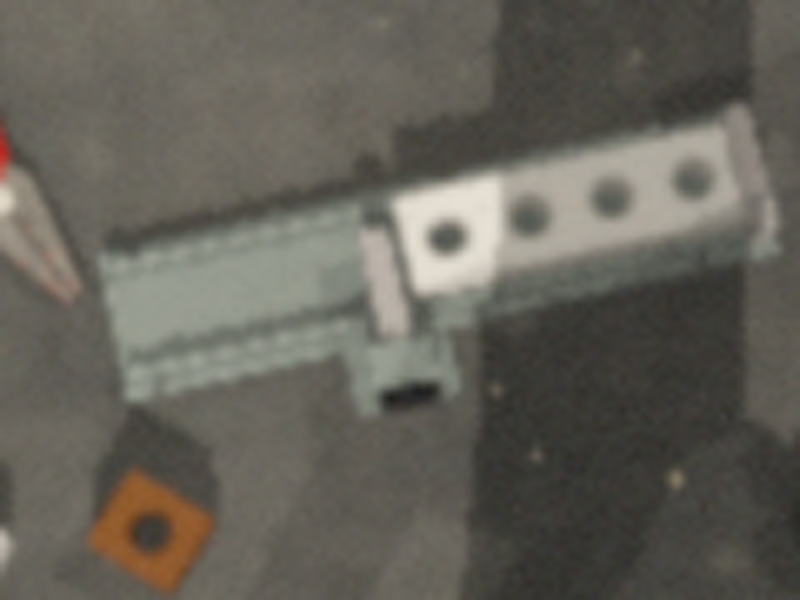

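View pics/scene8b.png

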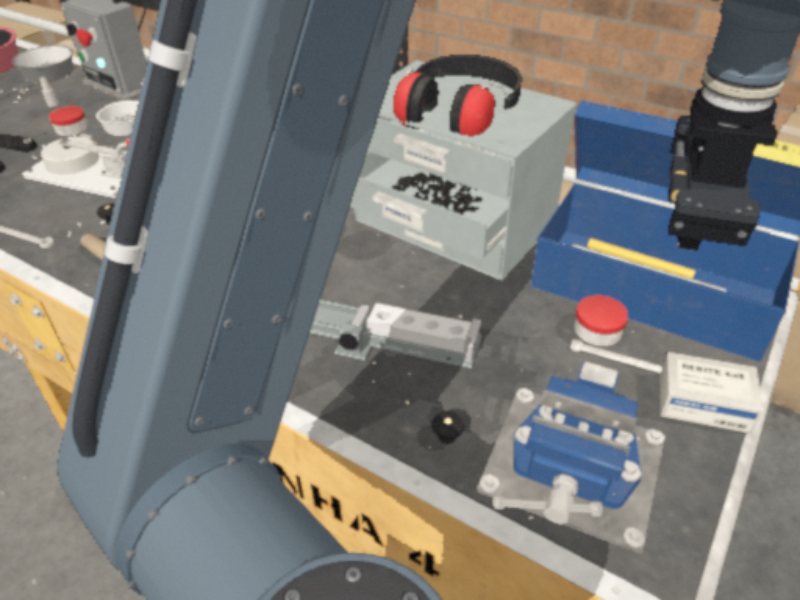

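The scene and top views agree. The bolt is across the channel behind the last block, with about 5 mm clear, and the button is up against the guide. The bores are evenly spaced, and the front bore is about 18 mm from the stop face, which is half a block. The hand is clear, so I'll hand in.

```bash
python3 - <<'E'
from h import *
state(); print(robot.hand_in())
E
```

```text
t 13.15 track xyz mm [  20.8 -377.7  224.4] turn left [ 0.45  0.21 -0.08] F trk [ 0.5  0.6 -0.1] w 0.0005 q [-0.24  0.49  1.49  0.    1.15 -0.51]
the job is handed in; nothing more can be done
None
```

I pushed the four spacers with the closed fingertips as one train until they were hard against the end stop. Then I pushed the keeper bolt fully in behind them, backed the hand off and handed the job in at about 13 s.

- **Row:** it slid at about 5 N, then stopped dead against the stop, and pressing up to 28 N moved it no further. The last top view shows evenly spaced bores with no gaps, and the front block touching the stop.
- **Bolt:** it moved at about 1.5–3 N and stopped at its hard stop. Pressing up to 15 N along its travel moved it no further. The button now sits against the guide, with about 5 mm between the bolt and the last block.
- **Hand:** it ended about 22 cm above the worktop, well clear of the track, with no force on the tool.
- **Left alone:** nothing but the row and the bolt button was pushed. The last pictures show the knob, the red-lidded tin and the pliers' tip in place. I did not measure those, and the spare block was almost out of view.
- **Disagreements:** bore positions read from the enlarged top view were 1–2 mm off the nominal home position. That is under one pixel, and the force stop and the look of the contact both say the row is home. The fingers also stopped about 3 mm (row) and 6 mm (bolt) away from where I expected, in opposite directions. I had only estimated the size of the closed fingers, so I put that down to my guess. The bolt position fits fingers about 19 mm thick.

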